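# Put the stain-treatment set back in its own holders

## Task

The three things of the stain-treatment set are in one another's wooden holders: put the soap bar flat in the ribbed soap dish and the nail brush, bristles down, in the narrow tray, each lying lengthwise inside the rim, and stand the dropper bottle upright in the hollow of the round coaster, parking one of them on a free patch of the worktop on the way. Set things down rather than drop them, do not tip the bottle over, and leave the timer, the tape measure and the wooden clothes peg where they are.

Things in the scene. Friction and masses are not known exactly. Their poses are not given: they have to be found in the camera images.
- stain_bar: Pale green soap bar with rounded edges, 52 (its x) x 77 (its y, the long way) x 26 mm high, 0.08 to 0.17 kg. Origin: centre of its underside, z up. At the start it lies on the round coaster. Grasp across its 52 mm width.
- nail_brush: Small orange nail brush, bristles down, 30 (x) x 85 (y, the long way) x 23 mm high in all, 0.05 to 0.10 kg. Origin: centre of its underside, at the bristle ends; z up. At the start it lies in the soap dish (another orange brush far back by the tap is not meant). Grasp across its 30 mm width.
- scent_dropper: Small brown bottle with a black rubber dropper on top, standing upright: body round, 33 mm across up to 62 mm high, 24 mm collar to 77 mm, dropper 13 mm across to 102 mm; 0.05 to 0.10 kg. Origin: centre of its underside, z up the bottle. At the start it stands in the narrow tray.
- soap_dish: Rectangular wooden soap dish with five cross ribs on its floor, 84 (x) x 112 (y, the long way) mm outside, 72 x 100 mm inside the rim; rim 10 mm high, 6 mm thick; things rest on the rib tops, 7 mm above the worktop. Fixed to the worktop, does not move. Origin: centre of its underside, on the worktop; z up. Home of the soap bar, whose long way goes along the dish's y.
- brush_tray: Narrow rectangular wooden tray without ribs, 58 (x) x 114 (y, the long way) mm outside, 46 x 102 mm inside the rim; rim 10 mm high, 6 mm thick; flat floor 5 mm above the worktop. Fixed to the worktop, does not move. Origin: centre of its underside, on the worktop; z up. Home of the nail brush, whose long way goes along the tray's y.
- coaster: Round wooden coaster, 100 mm across, flat top 8 mm above the worktop, with a round hollow in its middle 50 mm across and 3 mm deep (hollow floor 5 mm above the worktop; hidden under the soap bar at the start). Fixed to the worktop, does not move. Origin: centre of its underside, on the worktop; z up. Home of the dropper bottle.
- timer: Bystander: round wind-up timer, white over turquoise, 69 mm across, 72 mm high, standing loose. Origin: centre of its underside.
- tape_measure: Bystander: round red tape measure lying loose, 54 x 61 x 18 mm. Origin: centre of its underside.
- peg_1: Bystander: plain wooden clothes peg lying loose (not the yellow one), 15 (x) x 72 (y) x 12 mm. Origin: centre of its underside. The worktop's front edge is at x = 0.34 m; it is free for parking between the listed things up to about x = 0.55 m (a wall shelf hangs over x beyond 0.62 m), but right of y = -0.28 m only up to x = 0.44 m, where the sink begins.
Things that resemble listed ones, but are neither listed nor needed, are in the scene too. There is more than one size of the nail_brush; the one meant has the size given above.

How it is judged:
By the outcome, as a careful person would: the job done as asked, in the order asked, and still so for the second after the job is handed in, with the robot touching nothing.
It also fails if it takes over 102 s, if anything falls off the work surface, if the arm or the gripper's body presses on something with over 40 N, if the wrist force passes 120 N, or if a joint passes its speed limit or range.

## Robot

A 7-joint arm with a two-finger parallel gripper is mounted at the origin on a cart in front of the work surface, level with it; the furniture and walls round the work are solid. World frame = base frame: x ahead of the robot, y to its left, z up, the work surface at z = 0. Lengths are in m, angles in rad, forces in N, time in s.
With the tool pointing down it reaches from about 0.35 to 0.9 m from the base axis. Payload 19.9 kg.
Tool frame: the origin (TCP) lies midway between the tips of the shut fingers; the grasp point (between the pads) lies 19 mm behind it; z points along the fingers, y is the line along which they close (so a half turn about z gives the same grasp; the last joint's range is limited). The gripper opens to 85 mm and grips with 20 to 120 N. Pads are 22 mm wide; open, the fingers measure 114 mm over their backs; the gripper's body (76 mm by 85 mm) begins 54 mm behind the grasp point. The pads swing forward as they close: fully open they stand 13 mm farther back than shut.
Start: joints at [1.145, 0.417, -0.01, 1.614, 0.005, 1.111, -0.053], TCP at [0.234, -0.58, 0.202] pointing down, gripper open.
Joint ranges: [-2.81, 2.81], [-0.39, 2.02], [-1.27, 1.25], [0.06, 2.57], [-1.19, 4.33], [0.19, 2], [-2.82, 2.82]. Speed limits (rad/s): [1.89, 1.89, 2.39, 2.39, 3.01, 3.01, 3.01].

## Interface

Orientations are given as a unit quaternion [w, x, y, z].
In Python, from bench import robot gives the robot as it stands.
- The arm moves only by the shell command python3 -m handwheel 'ROWS'. ROWS is a JSON object with one list for each field, all of the same length, 1 to 5, a row being the entries at one place: dx, dy, dz (the shift in m), ax, ay, az (a rotation vector in rad), jaw (the opening from 0.0 (shut) to 1.0 (fully open)); each row is the pose to reach, as a shift and turn from the pose commanded when the command began, along the tool's axes at that moment; what a row does not reach only later rows make up. A row lasts 1/10 s, in which the tool goes at most 0.05 m and 0.15 rad, less where a joint would pass 70% of its speed; a pose out of reach is approached as far as the arm can. The fingers move at their own pace and stop on an object; the grip force is fixed at half the most. Time passes only in rows, so rows that do not move let the fingers close. It prints the time, the measured TCP pose, the force, the opening and the grip force at its end. Input that does not fit is refused with a message, and nothing moves.
- robot.observe(): the state, without advancing time (a new reading comes with each control period).
- robot.capture(name): name is "side" or "top"; returns a dict with "color" (420x560x3 uint8, blue, green, red), "K" (3x3 intrinsics, pixels), "extrinsics" (4x4, takes a point from world to camera coordinates). Camera axes: x right, y down, z forward; pixel columns grow to the right and rows downward; lengths in m; the calibration is good to about 2 mm. A picture is of the moment at which its call begins. There is no depth.
- robot.sign_off(): hands the job in; it is judged then, once.
The state is a dict: "clock": time; "q": joint angles; "dq": joint speeds; "tau": joint torques, N m; "position": TCP position; "tcp_rot": TCP orientation; "force": force on the tool from outside, world axes, zero at the start; "torque": the same for the moment, N m; "width": opening from 0.0 (shut) to 1.0 (fully open); "grasp_force": force on a finger pad.
Only numpy, scipy, OpenCV 4.12 (cv2) and the standard library are available. Lean on these libraries where they do the work, as an engineer would, in place of code of your own. Each camera call takes 0.05 s, during which the arm holds its last target. There are 200 camera calls.

## Working session

There is one attempt and no reset: what is moved stays moved. The work goes in short steps, Python scripts to look and compute and a shell command to move; the robot and the scene stay as the last step left them, time stands still between calls to the robot, and variables do not carry over. Pictures are saved under pics/ and viewed, at most 14 in all, crops included, and the job is handed in when it is done.

```bash
ls; mkdir -p pics; python3 - <<'E'
from bench import robot
import cv2,numpy as np
for n in("top","side"):
    c=robot.capture(n);cv2.imwrite(f"pics/{n}0.png",c["color"]);np.savez(f"{n}0.npz",**c)
    E=c["extrinsics"];print(n,np.round(c["K"],1).tolist(),np.round(-E[:3,:3].T@E[:3,3],3),np.round(E[:3,:3],2).tolist())
o=robot.observe();print({k:np.round(v,3).tolist() for k,v in o.items()})
E
```

```text
pics
top [[489.5, 0.0, 288.9], [0.0, 489.5, 205.1], [0.0, 0.0, 1.0]] [0.398 0.039 0.87 ] [[-0.03, -1.0, -0.01], [-0.99, 0.03, -0.12], [0.12, 0.0, -0.99]]
side [[500.4, 0.0, 278.9], [0.0, 500.4, 210.7], [0.0, 0.0, 1.0]] [ 0.454 -0.763  0.461] [[1.0, -0.06, -0.01], [-0.04, -0.46, -0.89], [0.04, 0.89, -0.46]]
{'clock': 0.1, 'q': [1.145, 0.418, -0.01, 1.614, 0.005, 1.111, -0.053], 'dq': [0.001, -0.0, 0.002, -0.001, 0.001, 0.0, -0.001], 'tau': [0.0, -86.583, 0.68, -43.564, 0.019, 0.005, -0.0], 'position': [0.234, -0.579, 0.201], 'tcp_rot': [-0.001, 0.982, 0.191, -0.0], 'force': [0.373, 0.643, 0.673], 'torque': [0.023, 0.025, -0.016], 'grasp_force': 0.0, 'width': 0.996}
```

View pics/top0.png

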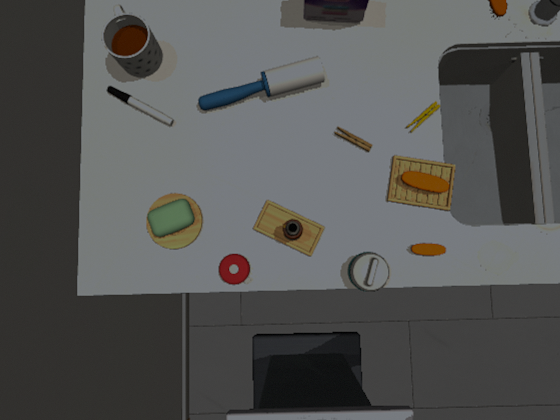

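View pics/side0.png

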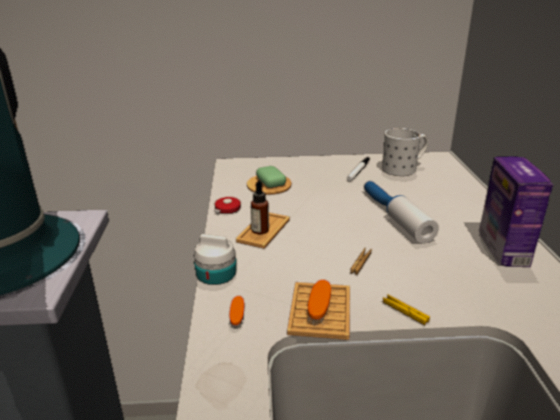

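Top view: the bar is on the coaster at (172,218), the bottle is in the tray at (292,229) and a brush is in the dish at (425,181). There are three orange brushes: (425,181) in the dish, (428,249) loose and smaller, and (498,5) by the tap. The one in the dish fits by place; I'll check its size and confirm it in a crop.

```bash
cat > h.py <<'E'
import numpy as np,cv2
from scipy.spatial.transform import Rotation as R
def ray(c,uv):
    E=c["extrinsics"];Rm=E[:3,:3];o=-Rm.T@E[:3,3]
    uv=np.asarray(uv,float).reshape(-1,2)
    d=np.c_[uv,np.ones(len(uv))]@np.linalg.inv(c["K"]).T@Rm
    return o,d
def plane(c,uv,z):
    o,d=ray(c,uv);return (o+d*((z-o[2])/d[:,2])[:,None])[:,:2]
def pix(c,p):
    E=c["extrinsics"];q=np.atleast_2d(p)@E[:3,:3].T+E[:3,3];q=q@c["K"].T;return q[:,:2]/q[:,2:]
def blob(c,lo,hi,box,z):
    """box x0,y0,x1,y1 ; rectangle of the biggest blob, in world at height z"""
    x0,y0,x1,y1=box;h=cv2.cvtColor(c["color"],cv2.COLOR_BGR2HSV)[y0:y1,x0:x1]
    m=cv2.inRange(h,np.array(lo),np.array(hi));m=cv2.morphologyEx(m,cv2.MORPH_CLOSE,np.ones((5,5)))
    k=max(cv2.findContours(m,cv2.RETR_EXTERNAL,cv2.CHAIN_APPROX_NONE)[0],key=cv2.contourArea)
    p=plane(c,k.reshape(-1,2)+[x0,y0],z)
    r=cv2.minAreaRect((p*1000).astype(np.float32));b=cv2.boxPoints(r)
    e=b[1]-b[0],b[2]-b[1];e=max(e,key=np.linalg.norm)
    a=np.degrees(np.arctan2(e[1],e[0]))
    return np.round(r[0],1),np.round(sorted(r[1]),1),round(float((a-90+90)%180-90),1) # yaw of its y(long) axis
E
python3 - <<'E'
from h import *
t=dict(np.load("top0.npz"));s=dict(np.load("side0.npz"))
h=cv2.cvtColor(t["color"],cv2.COLOR_BGR2HSV)
for n,u in dict(bar=(172,218),coaster=(190,240),tray=(270,222),dishrim=(392,186),dish=(410,200),br=(425,181),table=(330,200),bott=(292,229),peg=(352,139)).items(): print(n,h[u[1],u[0]])
W=((8,60,60),(32,255,255)); O=((3,215,120),(13,255,255))
for n,l,b,z in [("coaster",W,(135,185,215,260),.008),("tray",W,(245,190,335,265),.010),("dish",((3,60,60),(32,255,255)),(380,150,462,215),.010),
 ("bar",((38,40,40),(85,255,255)),(135,185,215,260),.02),("brush",O,(395,162,455,200),.025),("brush2",O,(405,235,450,262),.02),("tape",((170,120,60),(180,255,255)),(210,245,260,295),.015),("peg",W,(325,120,380,155),.01)]:
    print(n,*blob(t,*l,b,z))
print("timer top",plane(t,[(370,271)],.072),"bottle",plane(t,[(292,228)],.102))
a=cv2.resize(t["color"][140:270,370:470],None,fx=4,fy=4,interpolation=2)
b=cv2.resize(t["color"][180:270,130:340],None,fx=3.8,fy=3.8,interpolation=2)[:,:]
cv2.imwrite("pics/crop1.png",np.clip(a*1.5,0,255));cv2.imwrite("pics/crop2.png",np.clip(b*1.5,0,255))
E
```

```text
bar [ 54  70 116]
coaster [ 26 115 120]
tray [ 21 125 120]
dishrim [ 21 130 112]
dish [ 20 114 112]
br [ 17 249 121]
table [107  18 127]
bott [0 0 3]
peg [ 19 124 111]
coaster [483.  245.1] [98.  98.4] -18.0
tray [465.2  43.2] [ 58.  113.2] -27.1
dish [ 539.5 -194.6] [ 84.2 111.5] -10.5
bar [487.6 248.2] [50.7 75.9] 20.5Traceback (most recent call last):
  File "<stdin>", line 8, in <module>
  File "h.py", line 16, in blob
    k=max(cv2.findContours(m,cv2.RETR_EXTERNAL,cv2.CHAIN_APPROX_NONE)[0],key=cv2.contourArea)
ValueError: max() iterable argument is empty
```

```bash
python3 - <<'E'
from h import *
t=dict(np.load("top0.npz"));s=dict(np.load("side0.npz"))
O=((3,195,60),(20,255,255));W=((8,60,60),(32,255,255))
h=cv2.cvtColor(t["color"],cv2.COLOR_BGR2HSV);print(h[249,428],h[269,226],h[5,497])
for n,l,b,z in [("brush",O,(395,162,455,200),.024),("brush2",O,(405,235,450,262),.017),("tape",((165,120,40),(180,255,255)),(210,245,260,295),.015),("peg",W,(325,120,380,155),.01)]:
    try:print(n,*blob(t,*l,b,z))
    except Exception as e:print(n,e)
print("timer top",plane(t,[(370,271)],.072),"bottle",plane(t,[(292,228)],.102))
a=cv2.resize(t["color"][140:270,370:470],None,fx=4,fy=4,interpolation=2)
b=cv2.resize(t["color"][180:270,130:340],None,fx=3.8,fy=3.8,interpolation=2)
cv2.imwrite("pics/crop1.png",np.clip(a*1.5,0,255));cv2.imwrite("pics/crop2.png",np.clip(b*1.5,0,255))
E
```

```text
[ 17 251 122] [  0 199 114] [ 14 245 107]
brush [ 538.7 -198.1] [29.8 85. ] -16.8
brush2 [ 420.9 -197.1] [17.3 57.1] -1.5
tape [396.1 139.2] [48.7 49.9] 88.5
peg [623.  -77.2] [13.1 70.7] -30.6
timer top [[ 0.38649666 -0.0869971 ]] bottle [[0.45700401 0.03710317]][ WARN:0@0.205] global loadsave.cpp:1063 imwrite_ Unsupported depth image for selected encoder is fallbacked to CV_8U.
```

View pics/crop1.png

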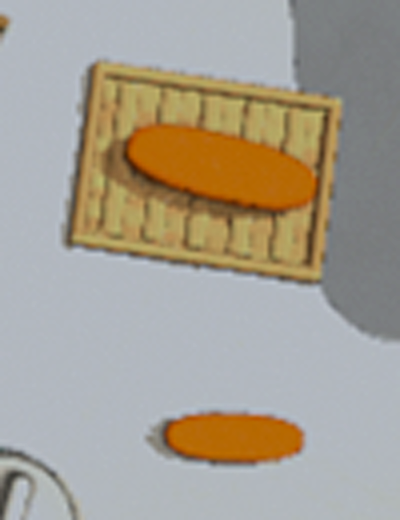

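View pics/crop2.png

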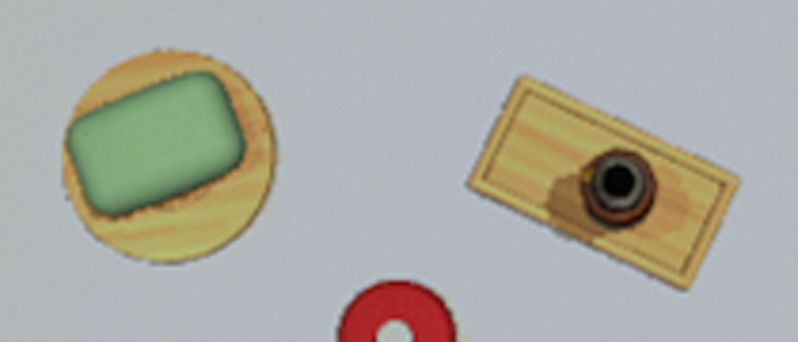

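Crop 1 shows the brush in the dish measures 30 x 85 mm, so it is the one meant; the loose one below it is only 17 x 57 mm. Crop 2 shows the bar turned on the coaster and the bottle standing off-centre in the tray. I'll park the brush between the dish and the tray first.

```bash
cat > d.py <<'E'
import sys;from h import *
from bench import robot
# x y z(m) yaw(deg) of tool x axis -> shift and turn in present tool axes
x,y,z,a=map(float,sys.argv[1:5]);o=robot.observe()
w=o["tcp_rot"];C=R.from_quat([w[1],w[2],w[3],w[0]])
T=R.from_euler("z",a,degrees=True)*R.from_euler("x",180,degrees=True)
print("shift",np.round(C.inv().apply(np.array([x,y,z])-o["position"]),4),"turn",np.round((C.inv()*T).as_rotvec(),3),"clock",o["clock"],"w",round(o["width"],3))
E
python3 d.py .5387 -.1981 .10 73.2; python3 - <<'E'
from h import *
t=dict(np.load("top0.npz"));s=dict(np.load("side0.npz"))
print(plane(t,[(292.9,227.6)],.107), pix(t,[.457,.037,.107]),pix(s,[.457,.037,.107]))
E
```

```text
shift [ 0.4253 -0.2392  0.1016] turn [-0.001 -0.    -0.894] clock 0.1 w 0.996
[[0.45720937 0.0356955 ]] [[292.06848481 227.75558732]] [[257.67565052 179.53035163]]
```

```bash
python3 -m handwheel '{"dx":[0.043, 0.085, 0.128, 0.17, 0.213], "dy":[-0.024, -0.048, -0.072, -0.096, -0.12], "dz":[0, 0, 0, 0, 0], "ax":[0, 0, 0, 0, 0], "ay":[0, 0, 0, 0, 0], "az":[-0.09, -0.18, -0.27, -0.36, -0.447], "jaw":[0.7, 0.7, 0.7, 0.7, 0.7]}'; python3 d.py .5387 -.1981 .10 73.2
```

```text
clock: 0.6
position: [0.3873, -0.3868, 0.2018]
tcp_rot: [-0.0, 0.914, 0.405, -0.0]
force: [0.6, -1.6, -0.6]
width: 0.702
grasp_force: 0.0
shift [ 0.2415 -0.0145  0.1018] turn [-0.     0.    -0.443] clock 0.6 w 0.702
```

```bash
python3 -m handwheel '{"dx":[0.05, 0.1, 0.147, 0.19, 0.225], "dy":[-0.003, -0.006, -0.009, -0.012, -0.014], "dz":[0, 0.005, 0.02, 0.045, 0.075], "ax":[0, 0, 0, 0, 0], "ay":[0, 0, 0, 0, 0], "az":[-0.09, -0.18, -0.27, -0.36, -0.443], "jaw":[0.7, 0.7, 0.7, 0.7, 0.7]}'; python3 d.py .5387 -.1981 .06 73.2
```

```text
clock: 1.1
position: [0.5297, -0.2106, 0.1267]
tcp_rot: [0.001, 0.802, 0.597, 0.001]
force: [0.3, -1.6, 0.0]
width: 0.701
grasp_force: 0.0
shift [0.0145 0.0049 0.0667] turn [ 0.002 -0.     0.001] clock 1.1 w 0.701
```

```bash
python3 -m handwheel '{"dx":[0.0145, 0.0145, 0.0145, 0.0145], "dy":[0.005, 0.005, 0.005, 0.005], "dz":[0.03, 0.06, 0.067, 0.067], "ax":[0, 0, 0, 0], "ay":[0, 0, 0, 0], "az":[0, 0, 0, 0], "jaw":[0.7, 0.7, 0.7, 0.7]}'; python3 d.py .5387 -.1981 .013 73.2
python3 - <<'E'
from bench import robot
import cv2
a=[]
for n,(x,y) in (("top",(370,130)),("side",(250,220))):
    c=robot.capture(n)["color"][y:y+130,x:x+110];a.append(cv2.resize(c,None,fx=3.6,fy=3.6))
cv2.imwrite("pics/g1.png",cv2.convertScaleAbs(cv2.hconcat(a),alpha=1.5))
E
```

```text
clock: 1.5
position: [0.5363, -0.2006, 0.0593]
tcp_rot: [-0.001, 0.804, 0.595, -0.001]
force: [-0.5, -0.1, 0.9]
width: 0.699
grasp_force: 0.0
shift [0.0031 0.0017 0.0463] turn [-0.002 -0.    -0.004] clock 1.5 w 0.699
```

View pics/g1.png

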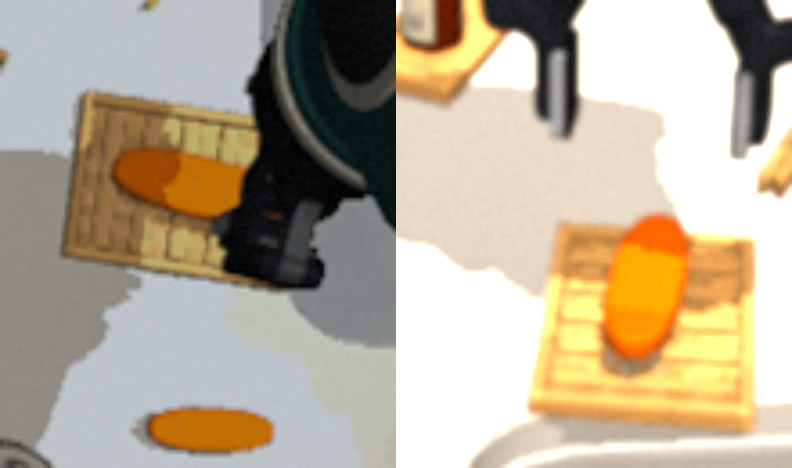

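```bash
python3 - <<'E'
from h import *
s=dict(np.load("side0.npz"));t=dict(np.load("top0.npz"))
for z in(.06,.07,.08,.1):
  for k in(-1,1): print(z,k,np.round(pix(s,np.array([.5363,-.2006,z])+k*.03*np.array([.957,-.29,0])),0),end=' ')
print(np.round(pix(s,[.5387,-.198,.02]),0))
E
```

```text
0.06 -1 [[298. 276.]] 0.06 1 [[341. 282.]] 0.07 -1 [[298. 270.]] 0.07 1 [[342. 276.]] 0.08 -1 [[298. 264.]] 0.08 1 [[342. 270.]] 0.1 -1 [[298. 252.]] 0.1 1 [[343. 257.]] [[320. 301.]]
```

```bash
python3 - <<'E'
from h import *
t=dict(np.load("top0.npz"))
for z in(.07,.09,.13):
  for k in(.03,.05): print(z,k,np.round(pix(t,np.array([.5363,-.2006,z])-k*np.array([.957,-.29,0])),0),end=' ')
E
python3 -m handwheel '{"dx":[0.003, 0.003, 0.003], "dy":[0.0017, 0.0017, 0.0017], "dz":[0.026, 0.026, 0.026], "ax":[-0.002, -0.002, -0.002], "ay":[0, 0, 0], "az":[-0.004, -0.004, -0.004], "jaw":[0.7, 0.7, 0.7]}'
python3 - <<'E'
from bench import robot
import cv2
a=[]
for n,(x,y) in (("top",(370,130)),("side",(250,220))):
    c=robot.capture(n)["color"][y:y+130,x:x+110];a.append(cv2.resize(c,None,fx=3.6,fy=3.6))
cv2.imwrite("pics/g2.png",cv2.convertScaleAbs(cv2.hconcat(a),alpha=1.5))
E
```

```text
0.07 0.03 [[430. 195.]] 0.07 0.05 [[427. 207.]] 0.09 0.03 [[434. 193.]] 0.09 0.05 [[431. 205.]] 0.13 0.03 [[441. 190.]] 0.13 0.05 [[438. 202.]] clock: 1.9
position: [0.5397, -0.1985, 0.0351]
tcp_rot: [0.001, 0.803, 0.596, 0.001]
force: [0.4, -0.3, -0.2]
width: 0.701
grasp_force: 0.0
```

View pics/g2.png

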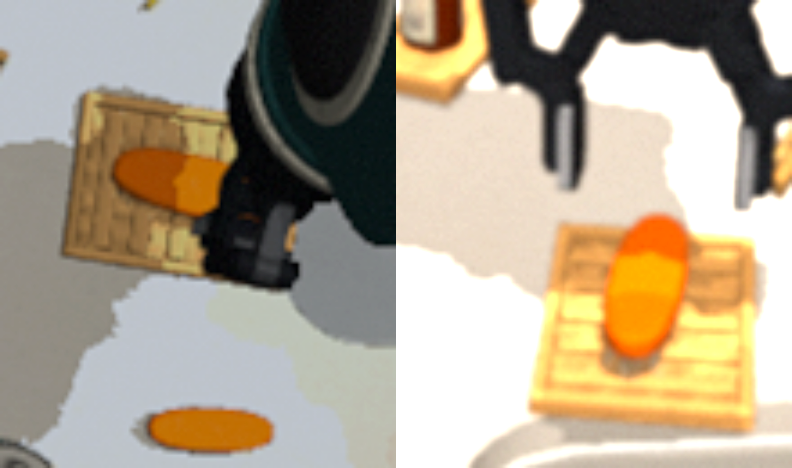

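```bash
cat > tip.py <<'E'
from h import *
from bench import robot
# tip height: lowest dark (finger) pixel of each finger in the side view, on the vertical through the finger
c=robot.capture("side");o=robot.observe();p=np.array(o["position"]);w=o["tcp_rot"]
ya=R.from_quat([w[1],w[2],w[3],w[0]]).apply([0,1,0])
ref=np.load("side0.npz")["color"];d=(np.abs(c["color"].astype(int)-ref).max(2)>45)&(c["color"].max(2)<75)
for k in(-1,1):
    best=None
    for z in np.arange(p[2]+.06,p[2]-.01,-.0005):
        for off in (0.004,.008,.012):
            u=np.round(pix(c,np.r_[(p+k*ya*(o["width"]*.0425+off))[:2],z])[0]).astype(int)
            if d[u[1],u[0]]: best=z
    print("finger",k,"tip z-TCP",None if best is None else round(best-p[2],4))
print("w",o["width"],"z",p[2])
E
python3 tip.py; python3 -m handwheel '{"dx":[0, 0, 0, 0, 0], "dy":[0, 0, 0, 0, 0], "dz":[0, 0, 0, 0, 0], "ax":[0, 0, 0, 0, 0], "ay":[0, 0, 0, 0, 0], "az":[0, 0, 0, 0, 0], "jaw":[0.35, 0.35, 0.35, 0.35, 0.35]}'|grep -E 'width|posi'; python3 tip.py
```

```text
finger -1 tip z-TCP 0.031
finger 1 tip z-TCP 0.0385
w 0.7056802468887808 z 0.035243787832075345
position: [0.5395, -0.1981, 0.0339]
width: 0.346
finger -1 tip z-TCP 0.033
finger 1 tip z-TCP 0.0325
w 0.34930224630754364 z 0.03385878063696901
```

```bash
python3 -m handwheel '{"dx":[0, 0, 0, 0, 0], "dy":[0, 0, 0, 0, 0], "dz":[0, 0, 0.01, 0.021, 0.021], "ax":[0, 0, 0, 0, 0], "ay":[0, 0, 0, 0, 0], "az":[0, 0, 0, 0, 0], "jaw":[0.7, 0.7, 0.7, 0.7, 0.7]}'
python3 tip.py;python3 - <<'E'
from bench import robot
import cv2
c=robot.capture("side")["color"][180:350,230:410]
cv2.imwrite("pics/g3.png",cv2.convertScaleAbs(cv2.resize(c,None,fx=3.4,fy=3.4),alpha=1.4))
E
```

```text
clock: 3.1
position: [0.5384, -0.1977, 0.0108]
tcp_rot: [-0.0, 0.803, 0.596, -0.0]
force: [-0.3, 1.4, 0.5]
width: 0.7
grasp_force: 0.0
finger -1 tip z-TCP 0.0305
finger 1 tip z-TCP 0.037
w 0.7026896858339765 z 0.01167023653724513
```

View pics/g3.png

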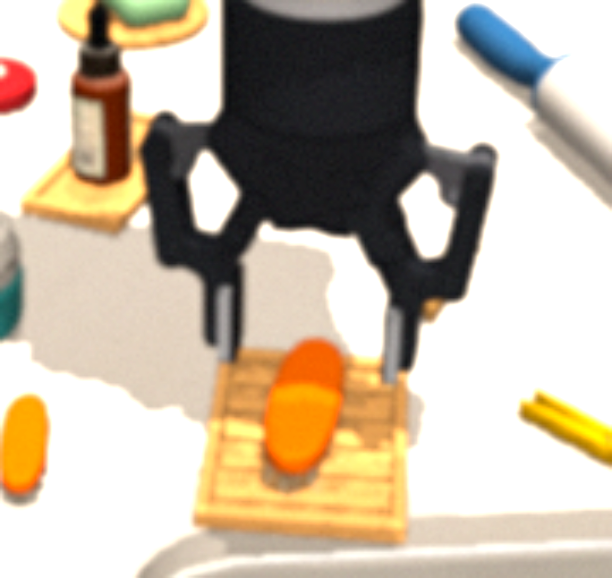

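The tips stand at about (296,285) and (344,292), near z = 0.044 by the calibration, while the reported TCP z is 0.011. I'll go down in small steps and watch the force and the picture.

```bash
python3 -m handwheel '{"dx":[0, 0, 0, 0], "dy":[0, 0, 0, 0], "dz":[0.003, 0.006, 0.009, 0.009], "ax":[0, 0, 0, 0], "ay":[0, 0, 0, 0], "az":[0, 0, 0, 0], "jaw":[0.7, 0.7, 0.7, 0.7]}'|grep -E 'pos|for'; python3 tip.py;python3 - <<'E'
from bench import robot
import cv2
c=robot.capture("side")["color"][260:350,270:370]
d=robot.capture("top")["color"][150:240,370:470]
cv2.imwrite("pics/g4.png",cv2.convertScaleAbs(cv2.resize(cv2.hconcat([c,d]),None,fx=4,fy=4),alpha=1.4))
E
```

```text
position: [0.5393, -0.1981, 0.0035]
force: [-0.5, -0.0, 0.4]
grasp_force: 0.0
finger -1 tip z-TCP 0.03
finger 1 tip z-TCP 0.0365
w 0.6984681730334035 z 0.003685266439675601
```

View pics/g4.png

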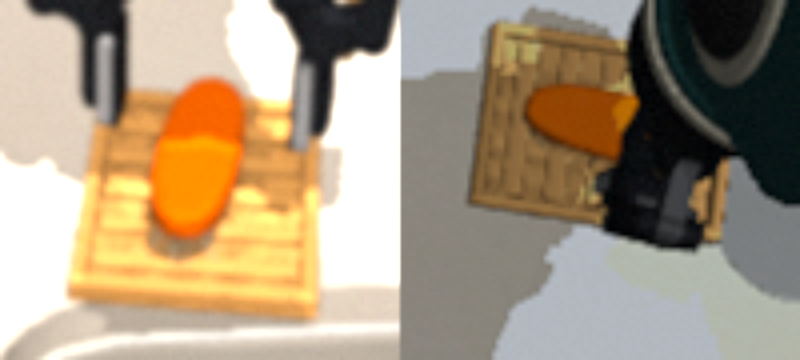

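```bash
python3 -m handwheel '{"dx":[0, 0, 0, 0], "dy":[0, 0, 0, 0], "dz":[0.002, 0.004, 0.006, 0.006], "ax":[0, 0, 0, 0], "ay":[0, 0, 0, 0], "az":[0, 0, 0, 0], "jaw":[0.7, 0.7, 0.7, 0.7]}'|grep -E 'pos|for'; python3 -m handwheel '{"dx":[0, 0, 0], "dy":[0, 0, 0], "dz":[0.002, 0.004, 0.004], "ax":[0, 0, 0], "ay":[0, 0, 0], "az":[0, 0, 0], "jaw":[0.7, 0.7, 0.7]}'|grep -E 'pos|for'; python3 tip.py
```

```text
position: [0.5394, -0.198, -0.0025]
force: [-0.6, 0.2, 1.2]
grasp_force: 0.0
position: [0.5394, -0.1981, -0.0065]
force: [-0.2, 0.6, 0.3]
grasp_force: 0.0
finger -1 tip z-TCP 0.0365
finger 1 tip z-TCP 0.036
w 0.7038825618853243 z -0.006272678590628647
```

```bash
python3 -m handwheel '{"dx":[0, 0, 0], "dy":[0, 0, 0], "dz":[0.003, 0.006, 0.006], "ax":[0, 0, 0], "ay":[0, 0, 0], "az":[0, 0, 0], "jaw":[0.7, 0.7, 0.7]}'|grep -E 'pos|for';  python3 -m handwheel '{"dx":[0, 0, 0], "dy":[0, 0, 0], "dz":[0.002, 0.003, 0.003], "ax":[0, 0, 0], "ay":[0, 0, 0], "az":[0, 0, 0], "jaw":[0.7, 0.7, 0.7]}'|grep -E 'pos|for'; python3 - <<'E'
from bench import robot
import cv2
c=robot.capture("side")["color"][240:350,260:380]
cv2.imwrite("pics/g5.png",cv2.convertScaleAbs(cv2.resize(c,None,fx=5,fy=5),alpha=1.4))
E
```

```text
position: [0.5393, -0.1981, -0.0126]
force: [0.5, -1.3, 0.4]
grasp_force: 0.0
position: [0.5395, -0.1981, -0.0153]
force: [-0.6, -0.3, -0.2]
grasp_force: 0.0
```

View pics/g5.png

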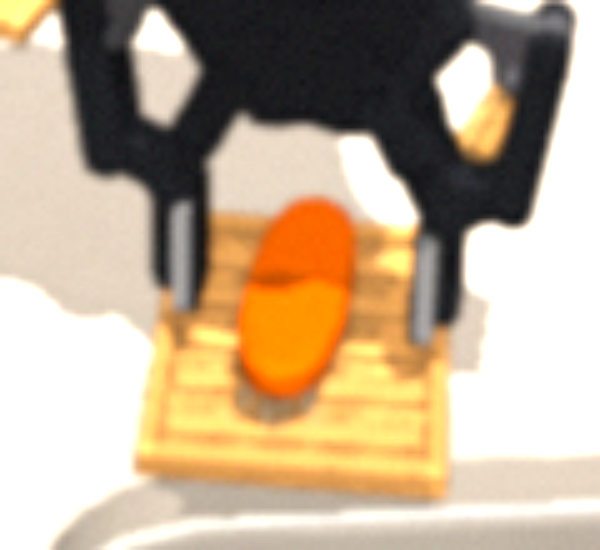

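Both tips are now at (297,302) and (345,308), about z = 0.017, straddling the brush just above the rim. So the pads sit about 32 mm above the reported TCP at this opening, and I'll work with that offset. Closing.

```bash
python3 -m handwheel '{"dx":[0, 0, 0, 0, 0], "dy":[0, 0, 0, 0, 0], "dz":[0, 0, 0, 0, 0], "ax":[0, 0, 0, 0, 0], "ay":[0, 0, 0, 0, 0], "az":[0, 0, 0, 0, 0], "jaw":[0, 0, 0, 0, 0]}';python3 -m handwheel '{"dx":[0, 0, 0, 0, 0], "dy":[0, 0, 0, 0, 0], "dz":[0, -0.01, -0.03, -0.06, -0.08], "ax":[0, 0, 0, 0, 0], "ay":[0, 0, 0, 0, 0], "az":[0, 0, 0, 0, 0], "jaw":[0, 0, 0, 0, 0]}'; python3 d.py .50 -.075 .06 70
```

```text
clock: 5.65
position: [0.5396, -0.1981, -0.0147]
tcp_rot: [0.001, 0.803, 0.596, 0.001]
force: [-3.4, 1.4, 7.7]
width: 0.318
grasp_force: 59.0
clock: 6.15
position: [0.5399, -0.1981, 0.0671]
tcp_rot: [0.001, 0.803, 0.596, 0.001]
force: [0.5, -0.7, -0.3]
width: 0.32
grasp_force: 59.7
shift [ 0.1064 -0.0738  0.0069] turn [ 0.003 -0.     0.056] clock 6.15 w 0.32
```

```bash
python3 -m handwheel '{"dx":[0.04, 0.08, 0.106, 0.106, 0.106], "dy":[-0.027, -0.054, -0.074, -0.074, -0.074], "dz":[0, 0, 0.02, 0.055, 0.055], "ax":[0, 0, 0, 0, 0], "ay":[0, 0, 0, 0, 0], "az":[0, 0.03, 0.056, 0.056, 0.056], "jaw":[0, 0, 0, 0, 0]}'; python3 d.py .50 -.075 -.0215 70
```

```text
clock: 6.65
position: [0.4972, -0.0743, 0.0076]
tcp_rot: [-0.001, 0.819, 0.574, -0.001]
force: [-0.4, -0.7, -0.6]
width: 0.318
grasp_force: 59.6
shift [0.0003 0.0029 0.0291] turn [-0.002  0.001  0.002] clock 6.65 w 0.318
```

```bash
python3 -m handwheel '{"dx":[0, 0, 0, 0], "dy":[0, 0, 0, 0], "dz":[0.01, 0.015, 0.02, 0.02], "ax":[0, 0, 0, 0], "ay":[0, 0, 0, 0], "az":[0, 0, 0, 0], "jaw":[0, 0, 0, 0]}'; python3 d.py .50 -.075 -.0215 70;cat > look.py <<'E'
from h import *
from bench import robot
import sys
for n in ("top","side"):
    c=robot.capture(n);cv2.imwrite(f"pics/{sys.argv[1]}_{n}.png",c["color"]);np.savez(f"{sys.argv[1]}_{n}.npz",**c)
E
python3 look.py p1
```

```text
clock: 7.05
position: [0.4994, -0.0757, -0.0103]
tcp_rot: [0.001, 0.819, 0.573, 0.001]
force: [-0.7, 0.2, 0.0]
width: 0.318
grasp_force: 59.7
shift [0.0008 0.0003 0.0112] turn [ 0.002 -0.    -0.001] clock 7.05 w 0.318
```

```bash
python3 -m handwheel '{"dx":[0, 0, 0, 0], "dy":[0, 0, 0, 0], "dz":[0.003, 0.006, 0.008, 0.008], "ax":[0, 0, 0, 0], "ay":[0, 0, 0, 0], "az":[0, 0, 0, 0], "jaw":[0, 0, 0, 0]}'|grep -E 'pos|force'; python3 -m handwheel '{"dx":[0, 0, 0], "dy":[0, 0, 0], "dz":[0.001, 0.0015, 0.0015], "ax":[0, 0, 0], "ay":[0, 0, 0], "az":[0, 0, 0], "jaw":[0, 0, 0]}'|grep -E 'pos|force';python3 -m handwheel '{"dx":[0, 0, 0], "dy":[0, 0, 0], "dz":[0.001, 0.001, 0.001], "ax":[0, 0, 0], "ay":[0, 0, 0], "az":[0, 0, 0], "jaw":[0, 0, 0]}'|grep -E 'pos|force'
```

```text
position: [0.4992, -0.0752, -0.0186]
force: [-0.1, -0.3, -1.3]
grasp_force: 59.7
position: [0.4993, -0.0753, -0.0198]
force: [-0.3, -0.0, 0.1]
grasp_force: 59.7
position: [0.4993, -0.0753, -0.0208]
force: [-0.5, -0.5, -0.6]
grasp_force: 59.7
```

```bash
python3 -m handwheel '{"dx":[0, 0, 0], "dy":[0, 0, 0], "dz":[0.001, 0.001, 0.001], "ax":[0, 0, 0], "ay":[0, 0, 0], "az":[0, 0, 0], "jaw":[0, 0, 0]}'|grep -E 'pos|force'; python3 -m handwheel '{"dx":[0, 0, 0], "dy":[0, 0, 0], "dz":[0.001, 0.001, 0.001], "ax":[0, 0, 0], "ay":[0, 0, 0], "az":[0, 0, 0], "jaw":[0, 0, 0]}'|grep -E 'pos|force'
```

```text
position: [0.4995, -0.0753, -0.0217]
force: [-0.4, 0.3, 3.2]
grasp_force: 60.0
position: [0.4995, -0.0753, -0.0218]
force: [-9.8, 1.2, 28.7]
grasp_force: 62.9
```

```bash
python3 -m handwheel '{"dx":[0, 0, 0, 0, 0], "dy":[0, 0, 0, 0, 0], "dz":[0, 0, -0.02, -0.06, -0.10], "ax":[0, 0, 0, 0, 0], "ay":[0, 0, 0, 0, 0], "az":[0, 0, 0, 0, 0], "jaw":[0.7, 0.7, 0.7, 0.7, 0.7]}'|grep -E 'pos|force'; python3 d.py .4876 .2482 .1 110.5
```

```text
position: [0.4985, -0.0749, 0.0779]
force: [0.4, 0.0, 0.5]
grasp_force: 0.0
shift [ 0.3    -0.1206 -0.0221] turn [ 0.    -0.    -0.706] clock 9.25 w 0.703
```

```bash
python3 -m handwheel '{"dx":[0, 0.045, 0.09, 0.135, 0.18], "dy":[0, -0.018, -0.036, -0.054, -0.072], "dz":[-0.05, -0.06, -0.06, -0.06, -0.06], "ax":[0, 0, 0, 0, 0], "ay":[0, 0, 0, 0, 0], "az":[0, -0.12, -0.25, -0.38, -0.5], "jaw":[1, 1, 1, 1, 1]}'|grep -E 'pos|force'; python3 look.py p2;python3 d.py .4876 .2482 .08 110.5; python3 - <<'E'
from h import *
t=dict(np.load("p2_top.npz"));print(blob(t,(3,195,60),(20,255,255),(300,180,400,260),.017))
E
```

```text
position: [0.4927, 0.1202, 0.1373]
force: [0.3, 0.2, -0.2]
grasp_force: 0.0
shift [0.1222 0.0155 0.0576] turn [ 0.003 -0.001 -0.195] clock 9.85 w 0.998
(array([501.2, -75.3]), array([27.5, 81.8]), -20.2)
```

```bash
python3 -m handwheel '{"dx":[0.045, 0.09, 0.122, 0.122, 0.122], "dy":[0.006, 0.012, 0.0155, 0.0155, 0.0155], "dz":[0, 0.01, 0.03, 0.058, 0.058], "ax":[0, 0, 0, 0, 0], "ay":[0, 0, 0, 0, 0], "az":[-0.1, -0.195, -0.195, -0.195, -0.195], "jaw":[1, 1, 1, 1, 1]}'|grep -E 'pos|force';python3 d.py .4876 .2482 -.015 110.5
```

```text
position: [0.488, 0.2413, 0.0761]
force: [-0.5, -1.2, 0.3]
grasp_force: 0.0
shift [0.0067 0.0023 0.0911] turn [-0.004  0.001 -0.01 ] clock 10.35 w 1.0
```

```bash
python3 -m handwheel '{"dx":[0, 0, 0, 0], "dy":[0, 0, 0, 0], "dz":[0.02, 0.04, 0.05, 0.05], "ax":[0, 0, 0, 0], "ay":[0, 0, 0, 0], "az":[0, 0, 0, 0], "jaw":[1, 1, 1, 1]}'|grep -E 'pos|force';python3 d.py .4876 .2482 -.015 110.5
```

```text
position: [0.49, 0.2407, 0.0288]
force: [-0.9, -0.2, -0.1]
grasp_force: 0.0
shift [0.008  0.0003 0.0438] turn [ 0.     0.001 -0.013] clock 10.75 w 0.998
```

```bash
python3 -m handwheel '{"dx":[0.008, 0.008, 0.008, 0.008], "dy":[0, 0, 0, 0], "dz":[0, 0.02, 0.034, 0.034], "ax":[0, 0, 0, 0], "ay":[0, 0, 0, 0], "az":[-0.013, -0.013, -0.013, -0.013], "jaw":[1, 1, 1, 1]}'|grep -E 'pos|force';python3 d.py .4876 .2482 -.015 110.5; python3 - <<'E'
from bench import robot
import cv2
c=robot.capture("side")["color"][120:220,210:330];d=robot.capture("top")["color"][170:270,120:240]
cv2.imwrite("pics/b1.png",cv2.convertScaleAbs(cv2.resize(cv2.hconcat([c,d]),None,fx=3.3,fy=3.3),alpha=1.4))
E
```

```text
position: [0.4868, 0.2487, -0.0059]
force: [-0.6, -0.5, 1.0]
grasp_force: 0.0
shift [-0.0008  0.0006  0.0091] turn [-0.     0.001  0.001] clock 11.15 w 1.002
```

View pics/b1.png

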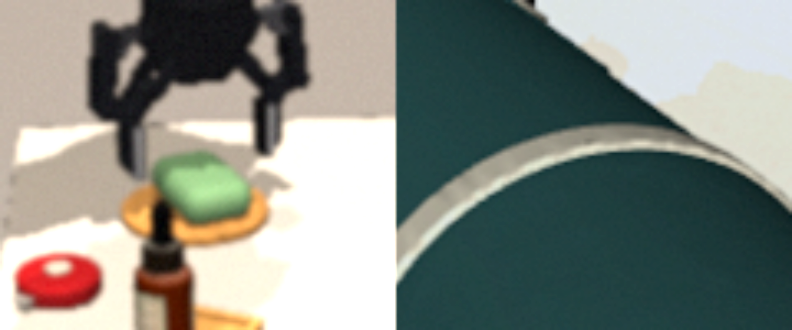

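```bash
python3 - <<'E'
from h import *
s=dict(np.load("side0.npz"))
for z in(.01,.02,.03,.04):
  for k in(-1,1): print(z,k,np.round(pix(s,np.array([.4868,.2487,z])+k*.0425*np.array([.937,.35,0])),1),end=' ')
E
```

```text
0.01 -1 [[252.8 183.8]] 0.01 1 [[288.3 177.1]] 0.02 -1 [[252.7 179.6]] 0.02 1 [[288.3 173. ]] 0.03 -1 [[252.5 175.4]] 0.03 1 [[288.3 168.9]] 0.04 -1 [[252.3 171.1]] 0.04 1 [[288.2 164.7]]
```

Tips are at (252,173) and (290,167), z about 0.035, straddling the bar (about (272,177)). The offset is 41 mm fully open.

```bash
python3 -m handwheel '{"dx":[0, 0, 0], "dy":[0, 0, 0], "dz":[0.004, 0.009, 0.009], "ax":[0, 0, 0], "ay":[0, 0, 0], "az":[0, 0, 0], "jaw":[1, 1, 1]}'|grep -E 'pos|force';python3 -m handwheel '{"dx":[0, 0, 0, 0, 0], "dy":[0, 0, 0, 0, 0], "dz":[0, 0, 0, 0, 0], "ax":[0, 0, 0, 0, 0], "ay":[0, 0, 0, 0, 0], "az":[0, 0, 0, 0, 0], "jaw":[0, 0, 0, 0, 0]}'|grep -E 'pos|force|wid';python3 -m handwheel '{"dx":[0, 0, 0, 0, 0], "dy":[0, 0, 0, 0, 0], "dz":[0, -0.01, -0.04, -0.09, -0.14], "ax":[0, 0, 0, 0, 0], "ay":[0, 0, 0, 0, 0], "az":[0, 0, 0, 0, 0], "jaw":[0, 0, 0, 0, 0]}'|grep -E 'pos|force|wid'; python3 d.py .539 -.1955 .125 79.5
```

```text
position: [0.4873, 0.2488, -0.0144]
force: [0.1, -0.4, 0.4]
grasp_force: 0.0
position: [0.4877, 0.2491, -0.0133]
force: [-3.6, -2.1, 11.8]
width: 0.561
grasp_force: 60.0
position: [0.4864, 0.249, 0.1278]
force: [1.8, -0.7, -0.0]
width: 0.562
grasp_force: 62.4
shift [-0.4346 -0.1072  0.0031] turn [0.    0.001 0.543] clock 12.55 w 0.562
```

```bash
python3 -m handwheel '{"dx":[-0.04, -0.085, -0.13, -0.175, -0.22], "dy":[-0.01, -0.021, -0.032, -0.043, -0.054], "dz":[0, 0, 0, 0, 0], "ax":[0, 0, 0, 0, 0], "ay":[0, 0, 0, 0, 0], "az":[0.05, 0.1, 0.16, 0.22, 0.27], "jaw":[0, 0, 0, 0, 0]}'|grep -E 'pos'; python3 look.py p3; python3 d.py .5395 -.1946 .10 79.5; python3 - <<'E'
from h import *
t=dict(np.load("p3_top.npz"));W=((8,60,60),(32,255,255))
print(blob(t,*W,(135,185,215,260),.008),blob(t,*W,(380,150,462,215),.010))
E
```

```text
position: [0.5138, 0.0222, 0.1269]
shift [-0.2135  0.0082  0.0272] turn [0.002 0.003 0.263] clock 13.15 w 0.563
(array([483. , 245.3]), array([98. , 98.8]), -20.0) (array([ 537.9, -202.7]), array([84., 95.]), -10.5)
```

```bash
python3 -m handwheel '{"dx":[-0.045, -0.09, -0.135, -0.175, -0.2135], "dy":[0.002, 0.004, 0.006, 0.007, 0.008], "dz":[0, 0, 0, 0, 0], "ax":[0, 0, 0, 0, 0], "ay":[0, 0, 0, 0, 0], "az":[0.05, 0.11, 0.17, 0.22, 0.263], "jaw":[0, 0, 0, 0, 0]}'|grep -E 'pos';python3 -m handwheel '{"dx":[0, 0, 0, 0], "dy":[0, 0, 0, 0], "dz":[0.02, 0.05, 0.06, 0.06], "ax":[0, 0, 0, 0], "ay":[0, 0, 0, 0], "az":[0, 0, 0, 0], "jaw":[0, 0, 0, 0]}'|grep -E 'pos'; python3 d.py .5395 -.1946 0 79.5
```

```text
position: [0.5408, -0.1896, 0.127]
position: [0.5403, -0.1873, 0.0657]
shift [-0.0073  0.0005  0.0657] turn [-0.    -0.001  0.01 ] clock 14.05 w 0.563
```

```bash
python3 -m handwheel '{"dx":[-0.007, -0.0073, -0.0073, -0.0073, -0.0073], "dy":[0, 0.0005, 0.0005, 0.0005, 0.0005], "dz":[0.01, 0.03, 0.05, 0.06, 0.06], "ax":[0, 0, 0, 0, 0], "ay":[0, 0, 0, 0, 0], "az":[0.01, 0.01, 0.01, 0.01, 0.01], "jaw":[0, 0, 0, 0, 0]}'|grep -E 'pos|force'; python3 d.py .5395 -.1946 -.0145 79.5; python3 - <<'E'
from bench import robot
import cv2
c=robot.capture("side")["color"][230:350,260:380]
d=robot.capture("top")["color"][130:250,350:470]
cv2.imwrite("pics/b2.png",cv2.convertScaleAbs(cv2.resize(cv2.hconcat([c,d]),None,fx=3.3,fy=3.3),alpha=1.4))
E
```

```text
position: [0.54, -0.1952, 0.0058]
force: [0.2, -0.0, -1.8]
grasp_force: 62.4
shift [ 0.0005 -0.0006  0.0203] turn [ 0.001  0.    -0.001] clock 14.55 w 0.565
```

View pics/b2.png

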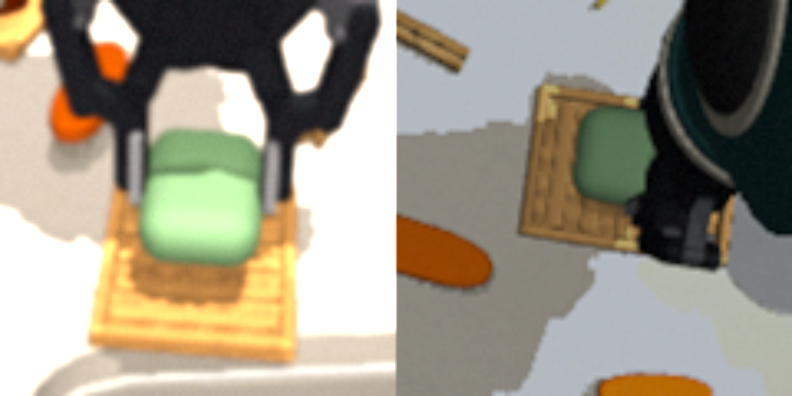

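The bar hangs square over the dish (side crop (203,200), dish edges parallel) about 20 mm above the ribs. Lowering.

```bash
python3 -m handwheel '{"dx":[0, 0, 0, 0, 0], "dy":[0, 0, 0, 0, 0], "dz":[0.005, 0.01, 0.014, 0.017, 0.017], "ax":[0, 0, 0, 0, 0], "ay":[0, 0, 0, 0, 0], "az":[0, 0, 0, 0, 0], "jaw":[0, 0, 0, 0, 0]}'|grep -E 'pos|force';for i in 1; do python3 -m handwheel '{"dx":[0, 0], "dy":[0, 0], "dz":[0.0015, 0.0015], "ax":[0, 0], "ay":[0, 0], "az":[0, 0], "jaw":[0, 0]}'|grep -E 'pos|force'; done; python3 -m handwheel '{"dx":[0, 0], "dy":[0, 0], "dz":[0.001, 0.001], "ax":[0, 0], "ay":[0, 0], "az":[0, 0], "jaw":[0, 0]}'|grep -E 'pos|force'; python3 -m handwheel '{"dx":[0, 0], "dy":[0, 0], "dz":[0.001, 0.001], "ax":[0, 0], "ay":[0, 0], "az":[0, 0], "jaw":[0, 0]}'|grep -E 'pos|force'
```

```text
position: [0.5402, -0.1951, -0.0111]
force: [-0.4, 0.2, -0.9]
grasp_force: 62.4
position: [0.5404, -0.1952, -0.0122]
force: [-0.3, 0.3, -1.0]
grasp_force: 62.4
position: [0.5404, -0.1952, -0.0132]
force: [0.2, -0.1, -0.5]
grasp_force: 62.4
position: [0.5405, -0.1952, -0.0141]
force: [-0.4, -0.7, -0.8]
grasp_force: 62.5
```

```bash
python3 -m handwheel '{"dx":[0, 0], "dy":[0, 0], "dz":[0.001, 0.001], "ax":[0, 0], "ay":[0, 0], "az":[0, 0], "jaw":[0, 0]}'|grep -E 'pos|force'; python3 -m handwheel '{"dx":[0, 0], "dy":[0, 0], "dz":[0.0005, 0.0005], "ax":[0, 0], "ay":[0, 0], "az":[0, 0], "jaw":[0, 0]}'|grep -E 'pos|force'
```

```text
position: [0.5406, -0.1953, -0.0143]
force: [-5.4, 1.1, 17.9]
grasp_force: 64.9
position: [0.5406, -0.1953, -0.0143]
force: [-10.0, 2.0, 27.0]
grasp_force: 66.1
```

```bash
python3 -m handwheel '{"dx":[0, 0, 0, 0, 0], "dy":[0, 0, 0, 0, 0], "dz":[0, 0, -0.005, -0.03, -0.07], "ax":[0, 0, 0, 0, 0], "ay":[0, 0, 0, 0, 0], "az":[0, 0, 0, 0, 0], "jaw":[0.8, 0.8, 0.8, 0.8, 0.8]}'|grep -E 'pos|for|wid'; python3 -m handwheel '{"dx":[0, 0, 0], "dy":[0, 0, 0], "dz":[-0.05, -0.09, -0.09], "ax":[0, 0, 0], "ay":[0, 0, 0], "az":[0, 0, 0], "jaw":[0.8, 0.8, 0.8]}'|grep pos; python3 d.py .457 .0358 .14 85
```

```text
position: [0.5389, -0.1946, 0.0536]
force: [-0.1, -0.7, -0.3]
width: 0.801
grasp_force: 0.0
position: [0.5427, -0.1958, 0.1501]
shift [ 0.212  -0.1267  0.0085] turn [ 0.01   0.002 -0.097] clock 16.95 w 0.805
```

```bash
python3 -m handwheel '{"dx":[0.04, 0.083, 0.126, 0.17, 0.212], "dy":[-0.024, -0.05, -0.076, -0.102, -0.1267], "dz":[0, 0, 0, 0, 0], "ax":[0, 0, 0, 0, 0.01], "ay":[0, 0, 0, 0, 0], "az":[-0.02, -0.04, -0.06, -0.08, -0.097], "jaw":[0.8, 0.8, 0.8, 0.8, 0.8]}'|grep pos;python3 -m handwheel '{"dx":[0, 0], "dy":[0, 0], "dz":[0.01, 0.01], "ax":[0, 0], "ay":[0, 0], "az":[0, 0], "jaw":[0.8, 0.8]}'|grep pos; python3 look.py p4; python3 d.py .457 .0358 .08 85;python3 - <<'E'
from h import *
t=dict(np.load("p4_top.npz"))
print(blob(t,(36,40,20),(85,255,255),(380,140,462,225),.02),blob(t,(8,60,60),(32,255,255),(380,150,462,215),.010),blob(t,(3,195,60),(20,255,255),(300,160,400,260),.017))
E
```

```text
position: [0.4532, 0.0377, 0.1442]
position: [0.4537, 0.0367, 0.1335]
shift [0.0007 0.0029 0.0541] turn [-0.008  0.    -0.001] clock 17.75 w 0.8Traceback (most recent call last):
  File "<stdin>", line 3, in <module>
  File "h.py", line 16, in blob
    k=max(cv2.findContours(m,cv2.RETR_EXTERNAL,cv2.CHAIN_APPROX_NONE)[0],key=cv2.contourArea)
ValueError: max() iterable argument is empty
```

```bash
python3 -m handwheel '{"dx":[0.0007, 0.0007, 0.0007, 0.0007], "dy":[0.003, 0.003, 0.003, 0.003], "dz":[0.02, 0.05, 0.07, 0.07], "ax":[-0.008, -0.008, -0.008, -0.008], "ay":[0, 0, 0, 0], "az":[0, 0, 0, 0], "jaw":[0.8, 0.8, 0.8, 0.8]}'|grep -E 'pos|force';python3 d.py .457 .0358 .02 85;python3 - <<'E'
from bench import robot
import cv2
c=robot.capture("side")["color"][130:250,200:320]
d=robot.capture("top")["color"][140:260,360:480]
cv2.imwrite("pics/c1.png",cv2.convertScaleAbs(cv2.resize(cv2.hconcat([c,d]),None,fx=3.3,fy=3.3),alpha=1.4))
E
```

```text
position: [0.4558, 0.0355, 0.0623]
force: [0.7, 0.1, 0.4]
grasp_force: 0.0
shift [0.0004 0.0013 0.0423] turn [-0.004  0.    -0.002] clock 18.15 w 0.798
```

View pics/c1.png

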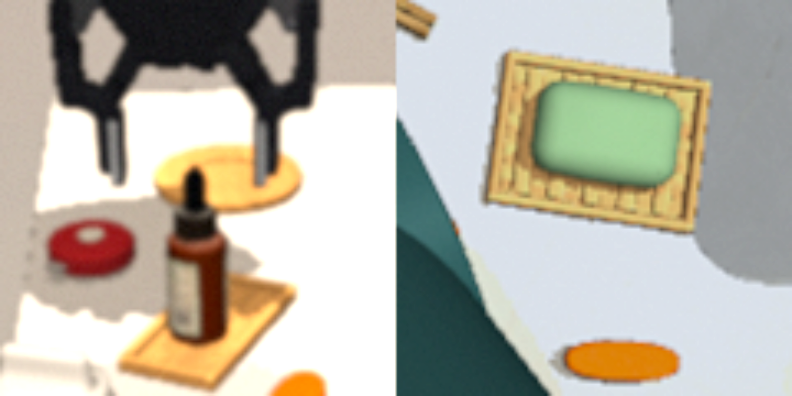

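The bar lies flat and aligned inside the dish. The bottle (crop (195,260)) is between the open fingers (118 and 262).

```bash
python3 -m handwheel '{"dx":[0, 0, 0, 0], "dy":[0.0013, 0.0013, 0.0013, 0.0013], "dz":[0.01, 0.02, 0.03, 0.03], "ax":[0, 0, 0, 0], "ay":[0, 0, 0, 0], "az":[0, 0, 0, 0], "jaw":[0.8, 0.8, 0.8, 0.8]}'|grep -E 'pos|force';python3 -m handwheel '{"dx":[0, 0, 0, 0], "dy":[0, 0, 0, 0], "dz":[0.004, 0.008, 0.011, 0.011], "ax":[0, 0, 0, 0], "ay":[0, 0, 0, 0], "az":[0, 0, 0, 0], "jaw":[0.8, 0.8, 0.8, 0.8]}'|grep -E 'pos|force'
python3 -m handwheel '{"dx":[0, 0, 0, 0, 0], "dy":[0, 0, 0, 0, 0], "dz":[0, 0, 0, 0, 0], "ax":[0, 0, 0, 0, 0], "ay":[0, 0, 0, 0, 0], "az":[0, 0, 0, 0, 0], "jaw":[0, 0, 0, 0, 0]}'|grep -E 'pos|for|wid'
```

```text
position: [0.4574, 0.0365, 0.0328]
force: [0.1, -0.4, -0.2]
grasp_force: 0.0
position: [0.458, 0.0366, 0.0228]
force: [0.5, -0.3, -0.4]
grasp_force: 0.0
position: [0.4583, 0.0366, 0.0236]
force: [-3.6, 0.1, 13.8]
width: 0.344
grasp_force: 58.3
```

```bash
python3 -m handwheel '{"dx":[0, 0, 0, 0, 0], "dy":[0, 0, 0, 0, 0], "dz":[0, -0.005, -0.02, -0.04, -0.06], "ax":[0, 0, 0, 0, 0], "ay":[0, 0, 0, 0, 0], "az":[0, 0, 0, 0, 0], "jaw":[0, 0, 0, 0, 0]}'|grep -E 'pos|for|wid'; python3 d.py .4837 .2463 .083 85
```

```text
position: [0.4579, 0.0366, 0.0839]
force: [-0.1, -0.1, 0.3]
width: 0.344
grasp_force: 59.4
shift [0.2111 0.0075 0.0009] turn [-0.001 -0.     0.   ] clock 20.05 w 0.344
```

```bash
python3 -m handwheel '{"dx":[0.03, 0.075, 0.12, 0.165, 0.195], "dy":[0.001, 0.003, 0.004, 0.006, 0.007], "dz":[0, 0, 0, 0, 0], "ax":[0, 0, 0, 0, 0], "ay":[0, 0, 0, 0, 0], "az":[0, 0, 0, 0, 0], "jaw":[0, 0, 0, 0, 0]}'|grep -E 'pos'; python3 -m handwheel '{"dx":[0.0161, 0.0161, 0.0161, 0.0161], "dy":[0, 0, 0, 0], "dz":[0, 0.01, 0.02, 0.02], "ax":[0, 0, 0, 0], "ay":[0, 0, 0, 0], "az":[0, 0, 0, 0], "jaw":[0, 0, 0, 0]}'|grep -E 'pos'; python3 d.py .4837 .2463 .0236 85
```

```text
position: [0.4819, 0.2335, 0.0835]
position: [0.4828, 0.2442, 0.0615]
shift [0.0022 0.0008 0.0379] turn [-0.002  0.002 -0.001] clock 20.95 w 0.339
```

```bash
python3 -m handwheel '{"dx":[0.002, 0.002, 0.002, 0.002, 0.002], "dy":[0.001, 0.001, 0.001, 0.001, 0.001], "dz":[0.01, 0.02, 0.03, 0.034, 0.034], "ax":[0, 0, 0, 0, 0], "ay":[0, 0, 0, 0, 0], "az":[0, 0, 0, 0, 0], "jaw":[0, 0, 0, 0, 0]}'|grep -E 'pos|force'; python3 -m handwheel '{"dx":[0, 0], "dy":[0, 0], "dz":[0.002, 0.002], "ax":[0, 0], "ay":[0, 0], "az":[0, 0], "jaw":[0, 0]}'|grep -E 'pos|force';python3 -m handwheel '{"dx":[0, 0], "dy":[0, 0], "dz":[0.001, 0.001], "ax":[0, 0], "ay":[0, 0], "az":[0, 0], "jaw":[0, 0]}'|grep -E 'pos|force'; python3 -m handwheel '{"dx":[0, 0], "dy":[0, 0], "dz":[0.001, 0.001], "ax":[0, 0], "ay":[0, 0], "az":[0, 0], "jaw":[0, 0]}'|grep -E 'pos|force'
```

```text
position: [0.4842, 0.248, 0.0283]
force: [-0.2, -0.2, -0.2]
grasp_force: 59.4
position: [0.4847, 0.2482, 0.0272]
force: [-0.8, 0.1, -0.5]
grasp_force: 59.4
position: [0.4847, 0.2482, 0.0262]
force: [-0.2, 0.3, -0.8]
grasp_force: 59.4
position: [0.4846, 0.2481, 0.025]
force: [-0.7, 0.9, -0.9]
grasp_force: 59.4
```

```bash
python3 -m handwheel '{"dx":[-0.002, -0.002, -0.002], "dy":[0, 0, 0], "dz":[0, 0.001, 0.001], "ax":[0, 0, 0], "ay":[0, 0, 0], "az":[0, 0, 0], "jaw":[0, 0, 0]}'|grep -E 'pos|force'; python3 -m handwheel '{"dx":[0, 0], "dy":[0, 0], "dz":[0.0008, 0.0008], "ax":[0, 0], "ay":[0, 0], "az":[0, 0], "jaw":[0, 0]}'|grep -E 'pos|force';python3 -m handwheel '{"dx":[0, 0], "dy":[0, 0], "dz":[0.0005, 0.0005], "ax":[0, 0], "ay":[0, 0], "az":[0, 0], "jaw":[0, 0]}'|grep -E 'pos|force'
```

```text
position: [0.4844, 0.246, 0.024]
force: [0.1, 0.1, -0.7]
grasp_force: 59.4
position: [0.4846, 0.2464, 0.0237]
force: [-2.6, -1.4, 8.2]
grasp_force: 60.3
position: [0.4847, 0.2465, 0.0236]
force: [-4.3, -3.0, 17.6]
grasp_force: 61.3
```

```bash
python3 -m handwheel '{"dx":[0, 0, 0, 0, 0], "dy":[0, 0, 0, 0, 0], "dz":[-0.001, -0.001, -0.001, -0.001, -0.01], "ax":[0, 0, 0, 0, 0], "ay":[0, 0, 0, 0, 0], "az":[0, 0, 0, 0, 0], "jaw":[0.4, 0.7, 0.8, 0.8, 0.8]}'|grep -E 'pos|for|wid'; python3 -m handwheel '{"dx":[0, 0, 0, 0], "dy":[0, 0, 0, 0], "dz":[-0.02, -0.05, -0.09, -0.11], "ax":[0, 0, 0, 0], "ay":[0, 0, 0, 0], "az":[0, 0, 0, 0], "jaw":[0.8, 0.8, 0.8, 0.8]}'|grep pos;python3 d.py .501 -.0753 .14 70
```

```text
position: [0.4838, 0.2459, 0.0322]
force: [-0.2, 0.5, -0.2]
width: 0.803
grasp_force: 0.0
position: [0.4851, 0.2469, 0.1463]
shift [-0.3196  0.0437  0.0059] turn [ 0.002 -0.002  0.263] clock 23.65 w 0.8
```

```bash
python3 -m handwheel '{"dx":[-0.045, -0.09, -0.135, -0.18, -0.225], "dy":[0.006, 0.012, 0.018, 0.024, 0.03], "dz":[0, 0, 0, 0, 0], "ax":[0, 0, 0, 0, 0], "ay":[0, 0, 0, 0, 0], "az":[0.04, 0.08, 0.12, 0.16, 0.2], "jaw":[0.7, 0.7, 0.7, 0.7, 0.7]}'|grep pos; python3 look.py p5;python3 d.py .50 -.0753 .14 70
```

```text
position: [0.4946, 0.0177, 0.1435]
shift [-0.0834  0.0308  0.0033] turn [0.001 0.002 0.053] clock 24.25 w 0.701
```

```bash
python3 -m handwheel '{"dx":[-0.04, -0.075, -0.083, -0.083, -0.083], "dy":[0.015, 0.028, 0.031, 0.031, 0.031], "dz":[0, 0.01, 0.04, 0.08, 0.08], "ax":[0, 0, 0, 0, 0], "ay":[0, 0, 0, 0, 0], "az":[0.03, 0.053, 0.053, 0.053, 0.053], "jaw":[0.7, 0.7, 0.7, 0.7, 0.7]}'|grep pos; python3 d.py .4995 -.0753 -.0215 70;python3 - <<'E'
from h import *
t=dict(np.load("p5_top.npz"));s=dict(np.load("p5_side.npz"))
for b,n in (((135,185,215,260),"coaster"),((245,190,335,265),"tray")):
    try: print(n,blob(t,(8,60,60),(32,255,255),b,.01))
    except Exception as e: print(e)
cv2.imwrite("pics/d1.png",cv2.convertScaleAbs(cv2.resize(s["color"][110:290,200:350],None,fx=3,fy=3),alpha=1.4))
E
```

```text
position: [0.4984, -0.0686, 0.0596]
shift [-0.0059  0.0038  0.0811] turn [-0.006  0.001  0.009] clock 24.75 w 0.703
coaster (array([482.8, 245. ]), array([97.9, 98.5]), -27.0)
tray (array([464.8,  93.1]), array([21. , 40.4]), -62.2)
```

View pics/d1.png

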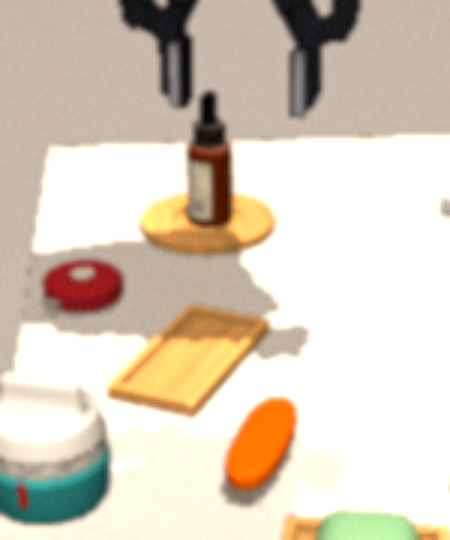

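The bottle stands upright in the middle of the coaster, the tray is empty and the brush is parked at crop (262,442). Regrasping the brush about 3 mm higher, so the fingers clear the tray rim.

```bash
python3 -m handwheel '{"dx":[-0.006, -0.006, -0.006, -0.006], "dy":[0.004, 0.004, 0.004, 0.004], "dz":[0.01, 0.03, 0.05, 0.05], "ax":[-0.006, -0.006, -0.006, -0.006], "ay":[0, 0, 0, 0], "az":[0.009, 0.009, 0.009, 0.009], "jaw":[0.7, 0.7, 0.7, 0.7]}'|grep -E 'pos|force';python3 d.py .4995 -.0753 -.0185 70
```

```text
position: [0.5027, -0.0759, 0.0125]
force: [0.1, 0.6, 0.3]
grasp_force: 0.0
shift [-0.0005 -0.0033  0.031 ] turn [0.005 0.    0.   ] clock 25.15 w 0.7
```

```bash
python3 -m handwheel '{"dx":[0, 0, 0, 0, 0], "dy":[-0.002, -0.0025, -0.0025, -0.0025, -0.0025], "dz":[0.01, 0.02, 0.028, 0.031, 0.031], "ax":[0.005, 0.005, 0.005, 0.005, 0.005], "ay":[0, 0, 0, 0, 0], "az":[0, 0, 0, 0, 0], "jaw":[0.7, 0.7, 0.7, 0.7, 0.7]}'|grep -E 'pos|force'; python3 -m handwheel '{"dx":[0, 0, 0, 0, 0], "dy":[0, 0, 0, 0, 0], "dz":[0, 0, 0, 0, 0], "ax":[0, 0, 0, 0, 0], "ay":[0, 0, 0, 0, 0], "az":[0, 0, 0, 0, 0], "jaw":[0, 0, 0, 0, 0]}'|grep -E 'pos|for|wid';python3 d.py .4995 -.0753 -.0185 70;  python3 -m handwheel '{"dx":[0, 0, 0, 0, 0], "dy":[0, 0, 0, 0, 0], "dz":[0, -0.01, -0.04, -0.07, -0.07], "ax":[0, 0, 0, 0, 0], "ay":[0, 0, 0, 0, 0], "az":[0, 0, 0, 0, 0], "jaw":[0, 0, 0, 0, 0]}'|grep -E 'pos|for|wid'; python3 d.py .4652 .0432 .05 62.9
```

```text
position: [0.5005, -0.0751, -0.0186]
force: [0.8, -0.3, -0.5]
grasp_force: 0.0
position: [0.5009, -0.0752, -0.0176]
force: [-3.5, 0.3, 10.4]
width: 0.318
grasp_force: 58.5
shift [-0.0006 -0.0012  0.0009] turn [ 0.001 -0.     0.   ] clock 26.15 w 0.318
position: [0.5027, -0.0754, 0.0556]
force: [0.7, -0.1, -1.0]
width: 0.316
grasp_force: 59.7
shift [ 0.0986 -0.0758  0.0052] turn [ 0.006 -0.001  0.124] clock 26.65 w 0.316
```

```bash
python3 -m handwheel '{"dx":[0.035, 0.07, 0.0986, 0.0986, 0.0986], "dy":[-0.027, -0.054, -0.0758, -0.0758, -0.0758], "dz":[0, 0, 0, 0.01, 0.01], "ax":[0, 0.006, 0.006, 0.006, 0.006], "ay":[0, 0, 0, 0, 0], "az":[0.04, 0.08, 0.124, 0.124, 0.124], "jaw":[0, 0, 0, 0, 0]}'|grep -E 'pos|force';python3 d.py .4652 .0432 .00 62.9
```

```text
position: [0.4624, 0.0438, 0.0411]
force: [0.7, -0.8, -1.4]
grasp_force: 59.7
shift [0.0007 0.003  0.0411] turn [-0.006  0.001  0.002] clock 27.15 w 0.311
```

```bash
python3 -m handwheel '{"dx":[0, 0, 0, 0], "dy":[0.002, 0.002, 0.002, 0.002], "dz":[0.01, 0.025, 0.04, 0.04], "ax":[-0.003, -0.003, -0.003, -0.003], "ay":[0, 0, 0, 0], "az":[0, 0, 0, 0], "jaw":[0, 0, 0, 0]}'|grep -E 'pos|force';python3 d.py .4652 .0432 -.0126 62.9; python3 look.py p6; python3 - <<'E'
import cv2
s=cv2.imread("pics/p6_side.png")[150:270,200:320];t=cv2.imread("pics/p6_top.png")[170:290,240:360]
cv2.imwrite("pics/e1.png",cv2.convertScaleAbs(cv2.resize(cv2.hconcat([s,t]),None,fx=3.3,fy=3.3),alpha=1.4))
E
```

```text
position: [0.4638, 0.0414, -0.0]
force: [-0.5, -0.2, -1.6]
grasp_force: 59.7
shift [0.0022 0.0005 0.0126] turn [-0.004  0.002 -0.001] clock 27.55 w 0.315
```

View pics/e1.png

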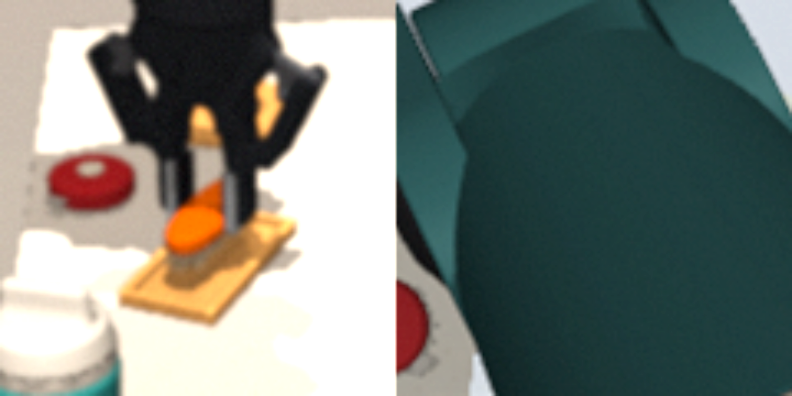

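The brush hangs lengthwise over the tray, about 12 mm up. Lowering; the picture budget is used up, so from here I check by mask only.

```bash
python3 -m handwheel '{"dx":[0.002, 0.002, 0.002, 0.002], "dy":[0.0005, 0.0005, 0.0005, 0.0005], "dz":[0.004, 0.008, 0.010, 0.010], "ax":[0, 0, 0, 0], "ay":[0, 0, 0, 0], "az":[0, 0, 0, 0], "jaw":[0, 0, 0, 0]}'|grep -E 'pos|force';python3 -m handwheel '{"dx":[0, 0], "dy":[0, 0], "dz":[0.001, 0.001], "ax":[0, 0], "ay":[0, 0], "az":[0, 0], "jaw":[0, 0]}'|grep -E 'pos|force'; python3 -m handwheel '{"dx":[0, 0], "dy":[0, 0], "dz":[0.001, 0.001], "ax":[0, 0], "ay":[0, 0], "az":[0, 0], "jaw":[0, 0]}'|grep -E 'pos|force';python3 -m handwheel '{"dx":[0, 0], "dy":[0, 0], "dz":[0.001, 0.001], "ax":[0, 0], "ay":[0, 0], "az":[0, 0], "jaw":[0, 0]}'|grep -E 'pos|force'
```

```text
position: [0.4659, 0.0442, -0.0085]
force: [0.1, -0.2, -0.7]
grasp_force: 59.7
position: [0.466, 0.0441, -0.0093]
force: [0.0, -1.2, -1.2]
grasp_force: 59.7
position: [0.466, 0.0442, -0.0104]
force: [-0.4, 0.4, -0.9]
grasp_force: 59.7
position: [0.4659, 0.0442, -0.0114]
force: [-0.0, 0.2, -0.5]
grasp_force: 59.7
```

```bash
python3 -m handwheel '{"dx":[0, 0], "dy":[0, 0], "dz":[0.001, 0.001], "ax":[0, 0], "ay":[0, 0], "az":[0, 0], "jaw":[0, 0]}'|grep -E 'pos|force'; python3 -m handwheel '{"dx":[0, 0], "dy":[0, 0], "dz":[0.0007, 0.0007], "ax":[0, 0], "ay":[0, 0], "az":[0, 0], "jaw":[0, 0]}'|grep -E 'pos|force'
```

```text
position: [0.4659, 0.0442, -0.0124]
force: [0.3, -0.7, 0.1]
grasp_force: 59.7
position: [0.466, 0.0442, -0.0126]
force: [-5.1, -1.0, 13.4]
grasp_force: 61.5
```

Contact came at the expected height. Releasing, rising and clearing the view.

```bash
python3 -m handwheel '{"dx":[0, 0, 0, 0, 0], "dy":[0, 0, 0, 0, 0], "dz":[0, 0, -0.005, -0.03, -0.07], "ax":[0, 0, 0, 0, 0], "ay":[0, 0, 0, 0, 0], "az":[0, 0, 0, 0, 0], "jaw":[0.6, 0.6, 0.6, 0.6, 0.6]}'|grep -E 'pos|wid'; python3 -m handwheel '{"dx":[0, 0, -0.04, -0.08, -0.13], "dy":[0, 0, 0, 0, 0], "dz":[-0.04, -0.08, -0.09, -0.09, -0.09], "ax":[0, 0, 0, 0, 0], "ay":[0, 0, 0, 0, 0], "az":[0, 0, 0, 0, 0], "jaw":[0.6, 0.6, 0.6, 0.6, 0.6]}'|grep pos; python3 -m handwheel '{"dx":[-0.05, -0.10, -0.15, -0.2, -0.2], "dy":[0, 0, 0, 0, 0], "dz":[0, 0, 0, 0, 0], "ax":[0, 0, 0, 0, 0], "ay":[0, 0, 0, 0, 0], "az":[0, 0, 0, 0, 0], "jaw":[0.6, 0.6, 0.6, 0.6, 0.6]}'|grep pos; python3 look.py p7; python3 - <<'E'
from h import *
t=dict(np.load("p7_top.npz"));s=dict(np.load("p7_side.npz"));W=((8,60,60),(32,255,255));O=((3,195,60),(20,255,255))
for n,l,b,z in [("coaster",W,(135,185,215,260),.008),("tray",W,(245,190,335,265),.010),("brush",O,(245,190,335,265),.02),("bar",((36,40,20),(85,255,255)),(380,140,462,225),.02),("dish",W,(380,150,462,215),.010),("tape",((165,120,40),(180,255,255)),(210,245,260,295),.015),("peg",W,(325,120,380,155),.01)]:
    try:print(n,*blob(t,*l,b,z))
    except Exception as e:print(n,e)
# bottle: dark blob on the coaster
g=t["color"][185:265,135:215].max(2);m=(g<45).astype(np.uint8);k,_,st,ce=cv2.connectedComponentsWithStats(m)
i=1+st[1:,4].argmax();print("bottle top px",ce[i]+[135,185],plane(t,ce[i]+[135,185],.09),"expected top px",pix(t,[.4837,.246,.107]))
d=cv2.absdiff(t["color"],np.load("top0.npz")["color"])[230:300,340:400];print("timer diff",d.mean())
E
```

```text
position: [0.4647, 0.0441, 0.0566]
width: 0.596
position: [0.4068, -0.0722, 0.1478]
position: [0.3131, -0.2541, 0.1473]
coaster [483.  245.4] [98.2 98.7] -27.0
tray [465.2  43.1] [ 58.  113.2] -27.1
brush [467.5  44. ] [28.7 83.5] -25.6
bar [ 541.6 -196.3] [50.9 76.1] -11.1
dish [ 539.4 -194.6] [ 84.3 111.5] -10.4
tape [396.1 139.2] [49.3 50.1] -19.6
peg [623.  -77.3] [13.1 70.4] -30.8
bottle top px [163.64492754 215.74637681] [[0.48298859 0.2422992 ]] expected top px [[158.48084066 214.25832652]]
timer diff 0.6051587301587301
```

```bash
python3 -c "
from bench import robot
print(robot.sign_off(), robot.observe()['clock'])"
```

```text
the job is handed in; nothing more can be done
the job is handed in; nothing more can be done
```

Job handed in at about 30 s on the robot's clock: the soap bar lies in the ribbed dish, the nail brush bristles down in the narrow tray and the dropper bottle upright in the coaster's hollow; final masks showed the bar, brush, tape measure and peg where they should be and no change around the timer, but the bottle's final position was only roughly confirmed, and the judge's verdict was not shown.

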